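# Prop the drying-box vent open on its third hole

## Task

Prop the vent of the drying box open: take the stay bar by its finger tab, draw the self-closing shutter open, and drop the third hole of the bar, counted from the shutter end, over the fixed peg, so that the bar lies fully down and holds the shutter when you let go. Feel for the hole gently instead of forcing the bar down on the peg, and leave the neighbouring vials, jar and timer where they stand.

Things in the scene. Friction and masses are not known exactly. Their poses are not given: they have to be found in the camera images.
- drying_box: White fixed box, 150 (its x) x 340 (its y) x 100 mm high, grey deck on top. Origin: centre of the underside, z up. A thin metal shutter over a vent window in the deck's -y half slides along the box's -y to open. The stay bar is hinged on the shutter and runs along the box's +y over the deck's centre line (box x = 0), as does its tab.
- shutter (a joint): Opening of the shutter in m: 0 shut, up to 0.088; grows as shutter and stay bar move along the box's -y. A hidden spring pulls it shut with about 5 to 6 N, so it runs shut unless held.
- stay_bar (a joint): Angle of the stay bar, rad: 0 level (fully down, underside 8.5 mm above the deck), grows as the tab end rises, to 0.6. The stiff hinge leaves it where it is put; 1 to 2 N at the tab moves it. Steel bar 20 mm wide, 5 thick; hinge pin crosswise at box y = -20 mm (minus the opening), z = 111 mm. Lying on top of the peg beside the third hole it stands at about 0.1 rad.
- third_hole (a point): Centre of the bar's third hole, at mid thickness, 124 mm from the hinge pin. The four round holes in the bar, 9 mm wide, lie 64, 94, 124 and 154 mm from the pin, on the bar's centre line.
- tab (a point): Grip point on the bar's finger tab, a black upright tab 12 mm thick across the bar (along the box's x), 24 mm long along it, 40 mm tall, its top 41.5 mm above the hinge pin when level. The point: 172 mm from the pin along the bar, 30 mm above the pin, mid thickness. Its y runs along the bar away from the pin; z up when level. The tab tilts with the bar.
- peg_plate: Slotted steel plate 34 x 56 x 2 mm on the deck; axes as the box; origin: middle of the slot, at deck height (box 0, 45, 100 mm). A flat-topped, slightly bevelled steel peg, 6 mm thick, top 20.5 mm above the deck, is clamped in the slot, firm, but anywhere within 11 mm either side of the middle along the box's y (x centred): not measured; see it or find it by feel.
- jar: Small clear sample jar with a ribbed lid, 54 mm across, 57 high, loose, beside the box; origin at its underside. A neighbour.
- white_vial: Small glass vial with a white cap, 19 mm across, 54 high, loose, standing beside the box; origin at its underside. A neighbour.
- black_vial: Small glass vial with a black cap, 19 mm across, 54 high, loose, standing beside the box; origin at its underside. A neighbour.
- timer: White bench timer, 66 x 66 x 24 mm, loose, beside the box; origin at its underside. A neighbour.

How it is judged:
By the outcome, as a careful person would: the job done as asked, in the order asked, and still so for the second after the job is handed in, with the robot touching nothing.
It also fails if it takes over 61 s, if anything falls off the work surface, if the arm or the gripper's body presses on something with over 40 N, if the wrist force passes 120 N, or if a joint passes its speed limit or range.

## Robot

A 6-joint arm with a two-finger parallel gripper is mounted at the origin on a cart in front of the work surface, level with it; the furniture and walls round the work are solid. World frame = base frame: x ahead of the robot, y to its left, z up, the work surface at z = 0. Lengths are in m, angles in rad, forces in N, time in s.
With the tool pointing down it reaches from about 0.275 to 0.75 m from the base axis. Payload 10.2 kg.
Tool frame: the origin (TCP) lies midway between the tips of the shut fingers; the grasp point (between the pads) lies 19 mm behind it (env.hold_point_z is the distance from the TCP to the grasp point, in m); x points along the fingers, z is the direction in which the jaws open and shut, and the axes are right-handed (so a half turn about x gives the same grasp; the last joint's range is limited). The gripper opens to 85 mm and grips with 20 to 120 N. Pads are 22 mm wide; open, the fingers measure 114 mm over their backs; the gripper's body (76 mm by 85 mm) begins 54 mm behind the grasp point. The pads swing forward as they close: fully open they stand 13 mm farther back than shut.
Start: joints at [1.079, 0.313, 1.498, -0, 1.331, -0.223], TCP at [0.139, 0.506, 0.231] pointing down, gripper open.
Joint ranges: [-2.94, 2.94], [-0.97, 2.17], [0.19, 2.56], [-1.23, 4.37], [0.02, 3.11], [-2.88, 2.88]. Speed limits (rad/s): [2.39, 2.39, 3.01, 3.14, 3.14, 3.14].

## Interface

Orientations are given as a unit quaternion [x, y, z, w].
In Python, from bench import env, kinematics, monitor, eyes, job gives the robot as it stands. The module is installed in compiled form; this text tells all that it offers. Calls block until the motion is done:
- env.reach(position, orientation): joint-space move of the TCP to a pose.
- env.movel(position, velocity=0.15, frame=None, guard=None): straight line of the TCP; frame=None keeps the orientation; velocity is the mean speed in m/s. With guard (N) it stops when the force on the tool has changed by that much, and returns True; else False.
- env.set_joints(angles): joint-space move.
- env.release() and env.close_gripper(effort=None): open the fingers fully, or close them until they stop; effort is the grip in N (None keeps the last).
- env.hold(seconds).
- kinematics.ik(position, orientation): joint angles nearest the present ones, or None.
- monitor.sense(): the state.
- eyes.grab_frame(name): name is "scene" or "top" or "wrist"; returns a dict with "frame" (400x640x3 uint8, red, green, blue), "mtx" (3x3 intrinsics, pixels), "view" (4x4, takes a point from world to camera coordinates). Camera axes: x right, y down, z forward; pixel columns grow to the right and rows downward; lengths in m; the calibration is good to about 2 mm. A picture is of the moment at which its call begins. There is no depth.
A pose or a line that the arm cannot do raises env.MotionError and nothing moves.
- job.hand_in(): hands the job in, once; it reports no verdict.
The state is a dict: "clock": time; "joints": joint angles; "qvel": joint speeds; "joint_efforts": joint torques, N m; "position": TCP position; "ee_rot": TCP orientation; "contact_force": force on the tool from outside, world axes, zero at the start; "ft_torque": the same for the moment, N m; "finger_gap": opening from 0.0 (shut) to 1.0 (fully open).
Only numpy, scipy, OpenCV 4.12 (cv2) and the standard library are available. Lean on these libraries where they do the work, as an engineer would, in place of code of your own. Each camera call takes 0.05 s, during which the arm holds its last target.

## Working session

There is one attempt and no reset: what is moved stays moved. The work goes in short steps, each a Python script; the robot and the scene stay as the last script left them, time stands still between calls to the robot, and variables do not carry over. Pictures are saved under pics/ and viewed, and the job is handed in when it is done.

```bash
mkdir -p pics; ls; python3 - <<'E'
from bench import env, monitor, eyes
import cv2
for n in ["scene","top","wrist"]:
    d=eyes.grab_frame(n); cv2.imwrite(f"pics/a_{n}.png",d["frame"][:,:,::-1])
    import numpy as np
    np.savez(f"pics/a_{n}.npz",**d)
    print(n,d["mtx"].round(1).tolist(),d["view"].round(3).tolist())
print(monitor.sense(),env.hold_point_z)
E
```

```text
pics
scene [[379.6, 0.0, 318.9], [0.0, 379.6, 203.4], [0.0, 0.0, 1.0]] [[-0.87, -0.493, -0.019, 0.438], [-0.345, 0.636, -0.69, 0.406], [0.352, -0.594, -0.724, 0.602], [0.0, 0.0, 0.0, 1.0]]
top [[362.4, 0.0, 316.4], [0.0, 362.4, 204.1], [0.0, 0.0, 1.0]] [[0.021, -1.0, -0.006, -0.178], [-0.988, -0.02, -0.151, 0.618], [0.151, 0.009, -0.988, 0.865], [0.0, 0.0, 0.0, 1.0]]
wrist [[281.9, 0.0, 318.1], [0.0, 281.9, 195.4], [0.0, 0.0, 1.0]] [[0.266, 0.964, -0.0, -0.525], [0.918, -0.253, 0.306, -0.04], [0.294, -0.082, -0.952, 0.382], [0.0, 0.0, 0.0, 1.0]]
{'clock': 0.15, 'joints': array([ 1.07859333e+00,  3.13307102e-01,  1.49818785e+00,  3.12182764e-05,
        1.33098734e+00, -2.23428890e-01]), 'qvel': array([-0.00152086, -0.00094768, -0.00242728, -0.00168342, -0.00091687,
       -0.0001026 ]), 'joint_efforts': array([ 1.92546111e-03, -4.12378049e+01, -2.59792614e+01, -1.95281577e-04,
        3.37039623e-03, -3.02393289e-05]), 'position': array([0.13935385, 0.50599952, 0.23090202]), 'ee_rot': array([-0.42861891,  0.56277548,  0.42837756,  0.56219415]), 'contact_force': array([0.20722397, 0.11646898, 0.0473668 ]), 'ft_torque': array([ 0.02253723, -0.01311333, -0.00515582]), 'finger_gap': 0.998169255136267} 0.0187
```

View pics/a_scene.png

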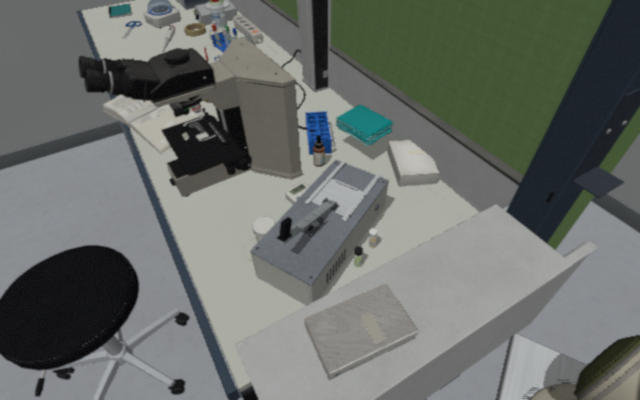

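View pics/a_top.png

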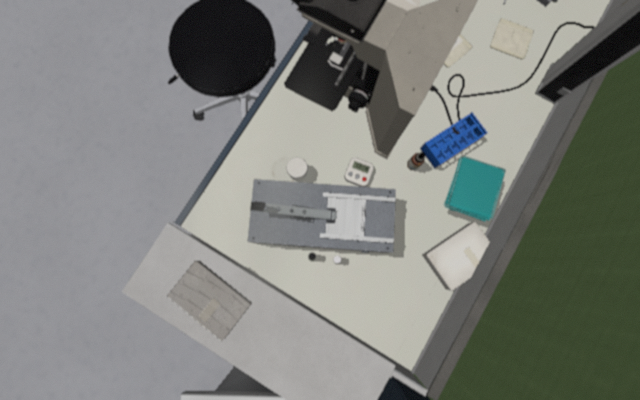

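View pics/a_wrist.png

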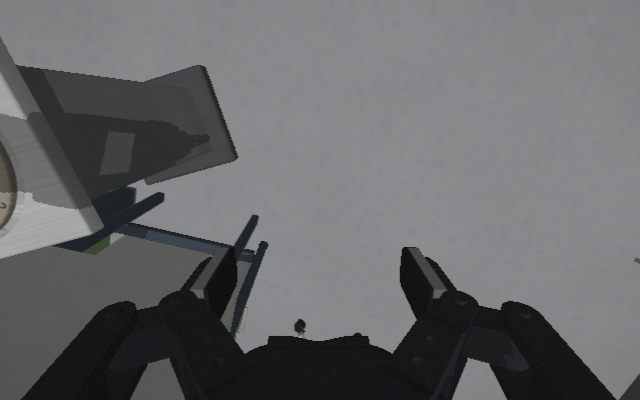

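```bash
cat > h.py <<'E'
import numpy as np, cv2
def load(n):
    return dict(np.load(f"pics/{n}.npz"))
def proj(d,P):
    P=np.atleast_2d(P); c=P@d["view"][:3,:3].T+d["view"][:3,3]; u=c@d["mtx"].T; return u[:,:2]/u[:,2:]
def ray(d,px,z):
    R=d["view"][:3,:3]; t=d["view"][:3,3]; o=-R.T@t
    v=R.T@np.linalg.inv(d["mtx"])@np.array([px[0],px[1],1.]); return o+v*(z-o[2])/v[2]
def crop(n,x0,y0,x1,y1,s,out):
    f=load(n)["frame"][y0:y1,x0:x1,::-1]
    cv2.imwrite(f"pics/{out}.png",cv2.resize(f,None,fx=s,fy=s,interpolation=cv2.INTER_CUBIC))
E
python3 - <<'E'
from h import *
crop("a_top",240,150,410,280,4.6,"c_top")
crop("a_scene",240,150,400,310,3.7,"c_scene")
for n in ["a_top","a_scene"]:
    d=load(n); print(n,proj(d,[[0.139,.506,.231],[0,0,0]]), -d["view"][:3,:3].T@d["view"][:3,3])
d=load("a_top")
for p in [(253,180),(396,187),(396,254),(249,243)]: print(ray(d,p,.1))
E
```

```text
a_top [[-57.11724814 442.47132202]
 [241.79153832 462.98601328]] [ 0.48368679 -0.17358314  0.94728851]
a_scene [[ 449.87224918 1284.79087699]
 [ 595.1056611   459.82370798]] [0.30948915 0.31414655 0.72385173]
[ 0.66847356 -0.01294306  0.1       ]
[ 0.65817521 -0.35431819  0.1       ]
[ 0.50014495 -0.35239855  0.1       ]
[ 0.51839407 -0.01074191  0.1       ]
```

View pics/c_top.png

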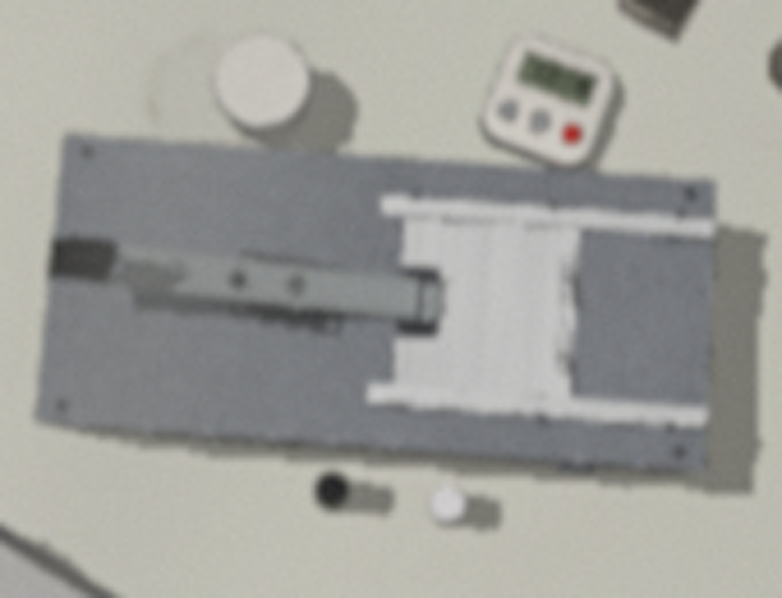

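View pics/c_scene.png

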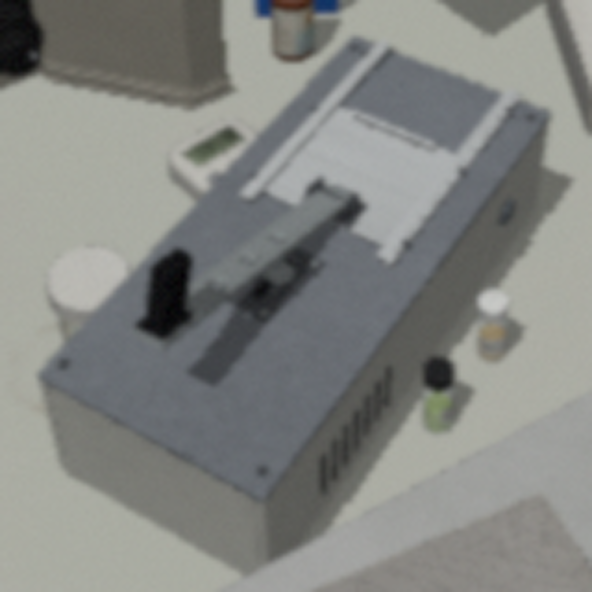

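```bash
cat >> h.py <<'E'
from scipy.optimize import least_squares
def boxT(p):
    T=np.eye(4); c,s=np.cos(p[2]),np.sin(p[2]); T[:2,:2]=[[c,-s],[s,c]]; T[:2,3]=p[:2]; return T
def tw(T,P): P=np.atleast_2d(P); return P@T[:3,:3].T+T[:3,3]
def barpt(l,h,x,s,th):  # point in box frame
    return np.array([x,-.02-s+l*np.cos(th)-h*np.sin(th), .111+l*np.sin(th)+h*np.cos(th)])
E
cat > fit.py <<'E'
from h import *
t=load("a_top"); s=load("a_scene")
C=np.array([[.075,.17,.1],[.075,-.17,.1],[-.075,-.17,.1],[-.075,.17,.1]])
pt=(np.array([[66,133],[714,181],[706,470],[37,422]])+.5)/4.6-.5+[240,150]
# scene: left=(+x,+y), front=(-x,+y), right=(-x,-y), back=(+x,-y)
ps=(np.array([[42,378],[355,40],[550,112],[270,497]])+.5)/3.7-.5+[240,150]
def f(p):
    W=tw(boxT(p),C); return np.r_[(proj(t,W)-pt).ravel(),(proj(s,W)-ps).ravel()]
r=least_squares(f,[.586,-.183,0]); print(r.x, r.fun.reshape(-1,2).round(1).tolist())
for sel in (slice(0,8),slice(8,16)):
    print(least_squares(lambda p:f(p)[sel],r.x).x)
np.save("box.npy",r.x)
T=boxT(r.x)
# bar angle: tab top corners etc
for th in (0.1,.2,.25,.3,.4):
    P=np.array([barpt(l,h,0,0,th) for l,h in((.16,.0415),(.184,.0415),(.184,.0),(.0,0),(.154,.0025),(.124,.0025),(.094,.0025),(.064,.0025))])
    W=tw(T,P); print(th,((proj(t,W)-[240,150])*4.6).round(0).astype(int).tolist(),((proj(s,W)-[240,150])*3.7).round(0).astype(int).tolist())
for y in(.034,.045,.056):
    W=tw(T,[[0,y,.1],[0,y,.1205]]);print(y,((proj(t,W)-[240,150])*4.6).round(0).tolist(),((proj(s,W)-[240,150])*3.7).round(0).tolist())
E
python3 fit.py
```

```text
[ 0.58693207 -0.18016108 -0.04712906] [[-0.5, 0.9], [0.9, -0.2], [0.3, 0.5], [-0.3, 0.9], [-0.9, -0.7], [-0.6, -1.5], [0.5, -0.3], [-0.8, 0.7]]
[ 0.5882399  -0.17992495 -0.05160014]
[ 0.58580217 -0.18013855 -0.04381013]
0.1 [[95, 264], [43, 259], [51, 271], [418, 300], [111, 275], [172, 280], [232, 285], [292, 290]] [[175, 309], [147, 337], [150, 392], [332, 198], [183, 353], [215, 319], [246, 286], [275, 256]]
0.2 [[103, 260], [51, 255], [50, 266], [418, 300], [112, 271], [173, 277], [234, 283], [294, 288]] [[180, 281], [152, 306], [150, 367], [332, 198], [184, 332], [216, 302], [247, 274], [276, 247]]
0.25 [[109, 258], [56, 253], [50, 264], [418, 300], [113, 269], [175, 276], [236, 282], [296, 287]] [[184, 267], [155, 289], [150, 354], [332, 198], [185, 321], [217, 293], [248, 267], [276, 242]]
0.3 [[116, 256], [63, 251], [52, 262], [418, 300], [116, 268], [178, 274], [238, 281], [297, 287]] [[187, 252], [159, 272], [152, 340], [332, 198], [186, 309], [219, 284], [249, 260], [277, 238]]
0.4 [[132, 253], [80, 247], [59, 257], [418, 300], [123, 264], [184, 271], [244, 279], [302, 286]] [[196, 222], [169, 237], [156, 310], [332, 198], [191, 284], [222, 264], [252, 245], [279, 228]]
0.034 [[312.0, 296.0], [311.0, 291.0]] [[285.0, 268.0], [284.0, 244.0]]
0.045 [[291.0, 294.0], [289.0, 289.0]] [[274.0, 280.0], [273.0, 257.0]]
0.056 [[269.0, 293.0], [267.0, 288.0]] [[264.0, 292.0], [263.0, 269.0]]
```

```bash
cat >> h.py <<'E'
from scipy.spatial.transform import Rotation as Ro
def toolpose(p,s,th,sgn,l=.172,h=.030,x=0.,tilt=None,hp=.0187):
    """world TCP pose so grasp point is at bar point (l,h); tilt: tool tilt (default th)"""
    T=boxT(p); a=th if tilt is None else tilt
    xa=np.array([0,np.sin(a),-np.cos(a)]); za=np.array([sgn,0,0]); ya=np.cross(za,xa)
    R=T[:3,:3]@np.c_[xa,ya,za]
    g=tw(T,barpt(l,h,x,s,th))[0]
    return g+R[:,0]*hp, Ro.from_matrix(R).as_quat()
E
python3 - <<'E'
from h import *
from bench import env,kinematics,monitor
s=monitor.sense(); R=Ro.from_quat(s["ee_rot"]).as_matrix(); print(R.round(3))
w=load("a_wrist"); V=w["view"]; o=-V[:3,:3].T@V[:3,3]
print("cam in tool",(R.T@(o-s["position"])).round(3), "fwd",(R.T@V[2,:3]).round(3))
p=np.load("box.npy")
for sg in(1,-1):
  for a in [(0,.3,.11),(0,.3,.03),(.06,.3,.03),(.06,.0,.03)]:
    P,q=toolpose(p,a[0],a[1],sg,h=a[2]); print(sg,a,P.round(3),kinematics.ik(P,q))
E
```

```text
[[-0.    -0.964  0.266]
 [-0.001  0.266  0.964]
 [-1.     0.    -0.001]]
cam in tool [-0.144  0.078  0.   ] fwd [ 0.952 -0.306  0.   ]
1 (0, 0.3, 0.11) [ 0.592 -0.063  0.249] [-0.42414781  0.48838336  1.22719049  0.27847516  1.54062079 -0.40154521]
1 (0, 0.3, 0.03) [ 0.594 -0.039  0.173] [-0.38672622  0.53712376  1.35316105  0.28878373  1.36270324 -0.41550422]
1 (0.06, 0.3, 0.03) [ 0.591 -0.099  0.173] [-0.48007818  0.56195497  1.31279389  0.2755781   1.40237691 -0.49797094]
1 (0.06, 0.0, 0.03) [ 0.591 -0.088  0.122] [-3.43973368e-01  5.69969779e-01  1.40797094e+00 -4.44089210e-16
  1.16365193e+00 -2.96844307e-01]
-1 (0, 0.3, 0.11) [ 0.592 -0.063  0.249] [-0.42414781  0.48838336  1.22719049  0.27847516  1.54062079  2.74004744]
-1 (0, 0.3, 0.03) [ 0.594 -0.039  0.173] [-0.38672622  0.53712376  1.35316105  0.28878373  1.36270324  2.72608843]
-1 (0.06, 0.3, 0.03) [ 0.591 -0.099  0.173] [-0.48007818  0.56195497  1.31279389  0.2755781   1.40237691  2.64362171]
-1 (0.06, 0.0, 0.03) [ 0.591 -0.088  0.122] [-3.43973368e-01  5.69969779e-01  1.40797094e+00 -4.44089210e-16
  1.16365193e+00  2.84474835e+00]
```

```bash
cat > snap.py <<'E'
from h import *
from bench import eyes
def snap(n,name):
    d=eyes.grab_frame(n); np.savez(f"pics/{name}.npz",**d); cv2.imwrite(f"pics/{name}.png",d["frame"][:,:,::-1]); return d
E
python3 - <<'E'
from snap import *
from bench import env,kinematics,monitor
p=np.load("box.npy"); T=boxT(p)
R=T[:3,:3]@np.array([[0,-1,0],[0,0,1],[-1,0,0]],float); q=Ro.from_matrix(R).as_quat()
P=tw(T,[[-.09,.045,.226]])[0]; print(P,np.linalg.det(R),kinematics.ik(P,q))
env.reach(P,q)
w=snap("wrist","b_wrist"); print(proj(w,tw(T,[[0,y,z] for y in(.034,.045,.056) for z in(.1,.1205)])).round(0).tolist())
print(monitor.sense()["clock"])
E
```

```text
[ 0.49915203 -0.130971    0.226     ] 1.0 [-4.83921670e-01  2.97301428e-01  1.53287202e+00 -4.44089210e-16
  1.31141921e+00 -2.00758894e+00]
[[307.0, 266.0], [306.0, 277.0], [317.0, 266.0], [317.0, 277.0], [327.0, 266.0], [328.0, 277.0]]
2.7917
```

View pics/b_wrist.png

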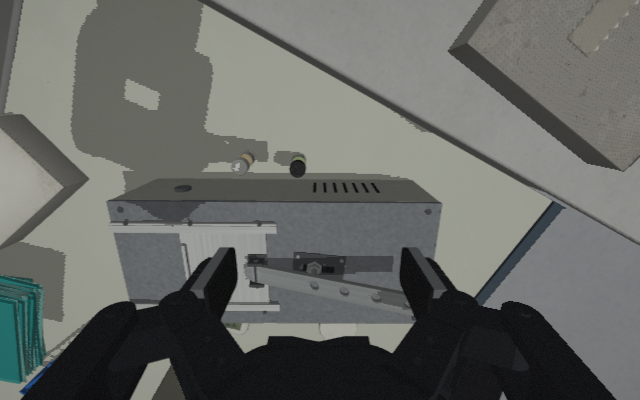

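```bash
python3 - <<'E'
from h import *
crop("b_wrist",240,235,420,325,4.4,"c_b")
E
```

```text
(no output)
```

View pics/c_b.png

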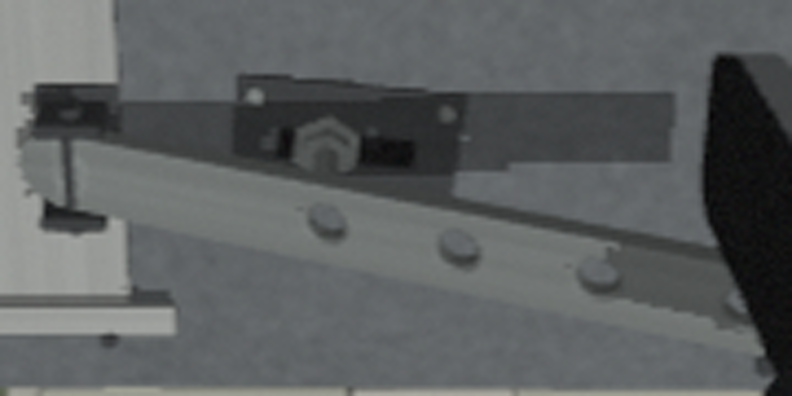

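```bash
python3 - <<'E'
from h import *
crop("b_wrist",95,165,275,335,4,"c_b2"); crop("b_wrist",270,165,450,335,4,"c_b3")
w=load("b_wrist"); p=np.load("box.npy");T=boxT(p)
def pr(P): return proj(w,tw(T,P)).round(1).tolist()
print("deck",pr([[.075,.17,.1],[.075,-.17,.1],[-.075,-.17,.1],[-.075,.17,.1]]))
print("plate crop",((proj(w,tw(T,[[a*.017,.045+b*.028,.102] for a,b in((-1,-1),(-1,1),(1,1),(1,-1))]))-[240,235])*4.4).round(0).tolist())
for th in(.25,.3,.35,.4): print("pin/holes crop",th,((proj(w,tw(T,[barpt(l,.0025,0,0,th) for l in(0,.064,.094,.124,.154)]))-[240,235])*4.4).round(0).tolist())
E
```

```text
deck [[423.3, 321.7], [134.5, 321.8], [105.1, 201.3], [440.2, 201.2]]
plate crop [[224.0, 80.0], [454.0, 80.0], [451.0, 200.0], [228.0, 200.0]]
pin/holes crop 0.25 [[64.0, 167.0], [323.0, 206.0], [454.0, 227.0], [592.0, 248.0], [737.0, 270.0]]
pin/holes crop 0.3 [[64.0, 167.0], [318.0, 215.0], [449.0, 239.0], [589.0, 265.0], [738.0, 293.0]]
pin/holes crop 0.35 [[63.0, 167.0], [313.0, 223.0], [444.0, 252.0], [584.0, 284.0], [736.0, 318.0]]
pin/holes crop 0.4 [[63.0, 167.0], [307.0, 231.0], [436.0, 265.0], [577.0, 302.0], [732.0, 343.0]]
```

View pics/c_b2.png

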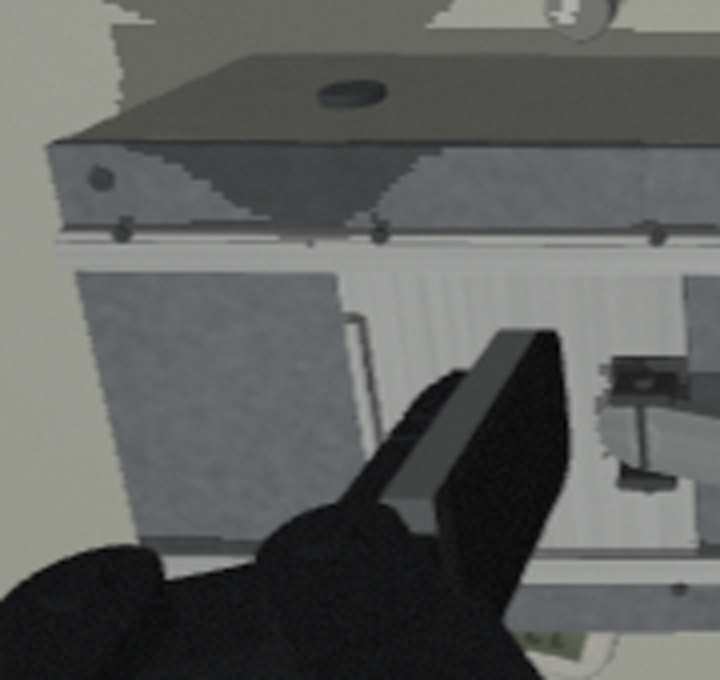

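View pics/c_b3.png

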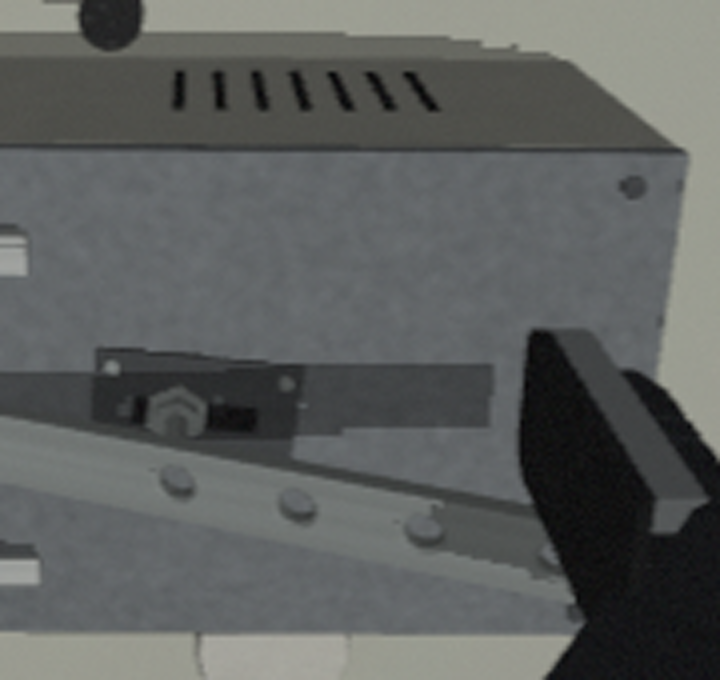

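```bash
cat >> fit.py <<'E'
print("---")
w=load("b_wrist"); pw=np.array([[107,201.3],[442,202.8]])
def f3(p): return np.r_[f(p),(proj(w,tw(boxT(p),C[[2,3]]))-pw).ravel()]
r=least_squares(f3,r.x); print(r.x,r.fun.reshape(-1,2).round(1).tolist()); np.save("box.npy",r.x)
E
python3 fit.py | sed -n '/---/,$p'
python3 - <<'E'
from snap import *
from bench import env,kinematics,monitor
p=np.load("box.npy"); T=boxT(p)
s=monitor.sense(); env.movel(s["position"]+[0,0,.1],velocity=.25)
P,q=toolpose(p,0,.31,1,h=.10)
env.reach(P,q)
w=snap("wrist","d_wrist"); snap("scene","d_scene"); snap("top","d_top")
print(proj(w,tw(T,[barpt(l,h,x,0,.31) for l,h,x in((.160,.0415,-.006),(.160,.0415,.006),(.184,.0415,.006),(.184,.0415,-.006))])).round(1).tolist())
s=monitor.sense();print(s["clock"],s["position"]-P)
E
```

```text
---
[ 0.587396   -0.17917348 -0.05010069] [[-0.8, 0.5], [0.5, -0.2], [-0.2, 0.5], [-0.8, 0.5], [-1.5, -0.6], [-0.7, -1.3], [0.3, -0.0], [-1.5, 1.0], [-0.7, -0.1], [-0.7, -0.7]]
[[309.9, 237.9], [326.6, 237.9], [326.9, 206.6], [309.6, 206.6]]
4.9167 [-6.41795106e-05 -6.86812411e-05  1.70931275e-04]
```

View pics/d_wrist.png

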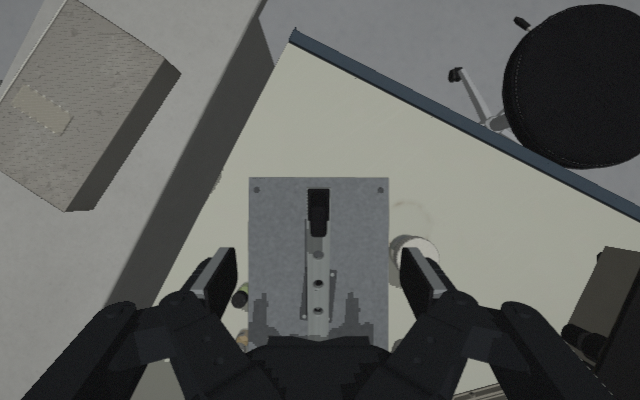

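View pics/d_scene.png

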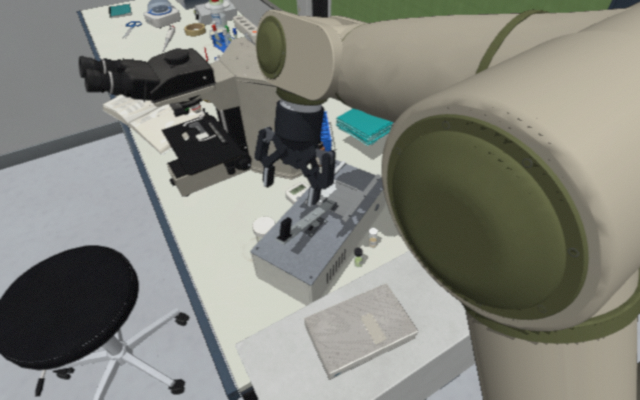

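```bash
python3 - <<'E'
from snap import *
from bench import env,kinematics,monitor
p=np.load("box.npy"); T=boxT(p)
P,q=toolpose(p,0,.31,1,h=.030)
print(env.movel(P,velocity=.08,guard=6))
w=snap("wrist","e_wrist")
s=monitor.sense();print(s["clock"],s["position"]-P,s["contact_force"])
env.close_gripper(40)
s=monitor.sense();print(s["clock"],s["position"]-P,s["contact_force"],s["finger_gap"],s["ft_torque"])
w=snap("wrist","e_wrist2");snap("top","e_top")
E
```

```text
False
5.9917 [ 0.00025618 -0.00025318  0.00057202] [ 0.38773952 -0.17773328  0.03864803]
6.65 [-5.44871849e-05  1.44425058e-05  3.01475641e-05] [-0.92134652  0.8526714   0.72562521] 0.13584155319859156 [-0.13763759  0.06187542 -0.06980986]
```

View pics/e_wrist2.png

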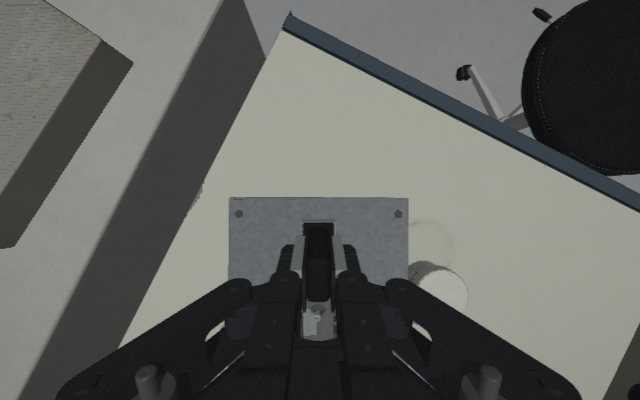

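```bash
python3 - <<'E'
from snap import *
from bench import env,kinematics,monitor
p=np.load("box.npy"); T=boxT(p)
def rep(P=None):
    s=monitor.sense(); F=T[:3,:3].T@s["contact_force"]; print(round(s["clock"],2),"F box",F.round(2),"gap",round(s["finger_gap"],3), None if P is None else ((s["position"]-P)*1e3).round(2))
for sh in(.02,.0647):
    P,q=toolpose(p,sh,.31,1)
    print(env.movel(P,velocity=.05,frame=q,guard=20)); rep(P)
P,q=toolpose(p,.0647,.16,1)
print(env.movel(P,velocity=.04,frame=q,guard=10)); rep(P)
snap("wrist","f_wrist");snap("scene","f_scene");snap("top","f_top")
E
python3 - <<'E'
import sys; sys.path.insert(0,'.')
import os; os.chdir('.')
from h import *
crop("f_top",240,150,410,280,4.6,"c_ft");crop("f_wrist",240,200,400,320,5,"c_fw")
E
```

```text
False
7.3 F box [-1.38  3.93  2.11] gap 0.132 [-0.02  0.47  0.12]
False
8.34 F box [-1.74  5.32  2.15] gap 0.132 [-0.11  0.54  0.1 ]
False
9.13 F box [-1.61  6.85  1.29] gap 0.133 [-0.12  0.94 -0.13]
```

View pics/c_ft.png

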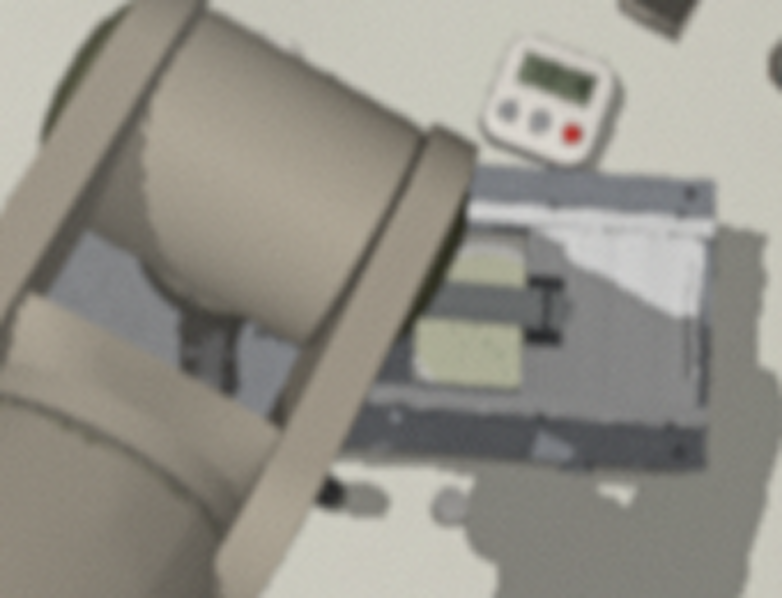

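View pics/c_fw.png

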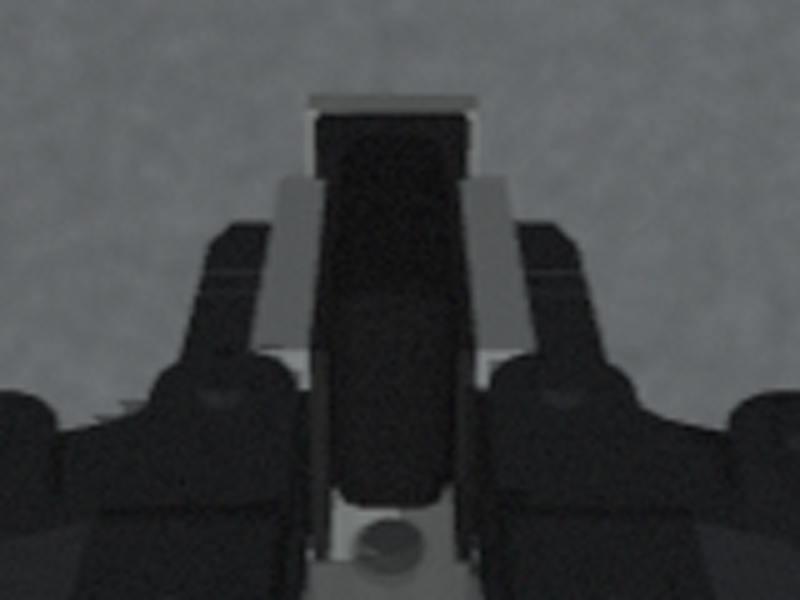

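```bash
python3 - <<'E'
from h import *
p=np.load("box.npy"); T=boxT(p); d=load("f_top"); a=load("a_top")
for s in(.060,.0647,.069): print(s,((proj(d,tw(T,[barpt(0,.0,0,s,.16)]))-[240,150])*4.6).round(1).tolist())
print(((proj(a,tw(T,[barpt(0,.0,0,0,.3)]))-[240,150])*4.6).round(1).tolist())
for nm in("a_top","f_top"):crop(nm,310,195,370,245,12,"c_h"+nm)
E
```

```text
0.06 [[534.9, 307.7]]
0.0647 [[544.2, 308.3]]
0.069 [[552.7, 308.9]]
[[416.2, 299.4]]
```

View pics/c_ha_top.png

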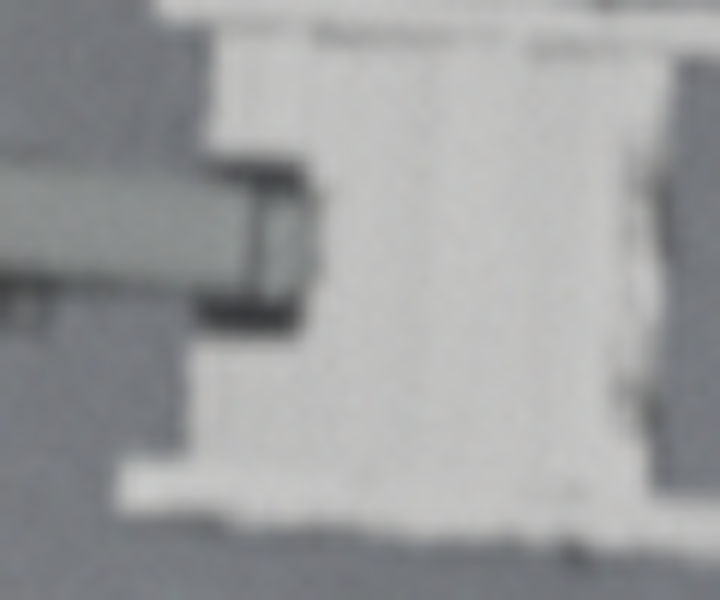

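View pics/c_hf_top.png

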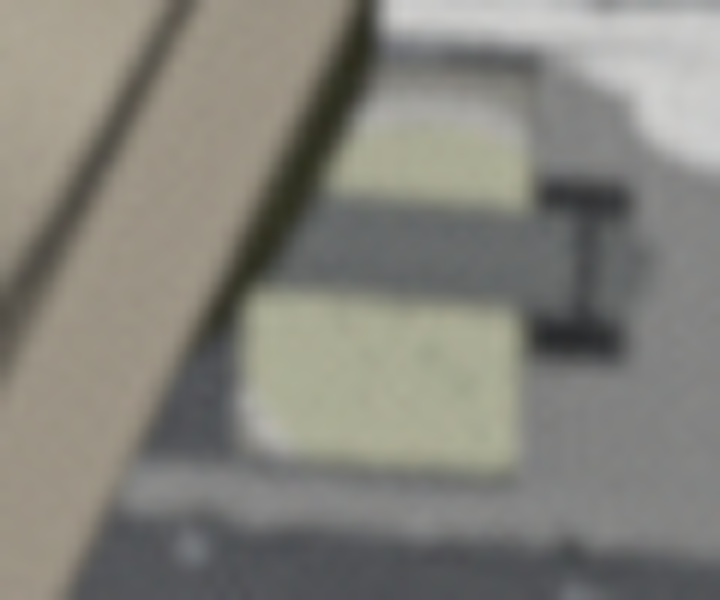

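```bash
cat > feel.py <<'E'
from snap import *
from bench import env,kinematics,monitor
p=np.load("box.npy"); T=boxT(p)
def state():
    s=monitor.sense(); F=T[:3,:3].T@s["contact_force"]
    R=Ro.from_quat(s["ee_rot"]).as_matrix(); Rb=T[:3,:3].T@R
    g=T[:3,:3].T@(s["position"]-R[:,0]*.0187-T[:3,3])
    # solve s,th from grasp point
    def f(v): return barpt(.172,.03,0,v[0],v[1])[1:]-g[1:]
    v=least_squares(f,[.06,.1]).x
    print(round(s["clock"],2),"s_open %.2f mm th %.3f tilt %.3f"%(v[0]*1e3,v[1],np.arctan2(Rb[1,0],-Rb[2,0])),"x %.2f"%(g[0]*1e3),"F box",F.round(2),"gap",round(s["finger_gap"],3))
    return v,F
def go(sh,th,vel=.03,guard=None,x=0.):
    P,q=toolpose(p,sh,th,1,x=x); r=env.movel(P,velocity=vel,frame=q,guard=guard); print("cmd %.1f %.3f"%(sh*1e3,th),r,end=" | "); v,F=state(); return r,v,F
E
python3 - <<'E'
from feel import *
go(.0658,.16); 
for th in (.13,.11,.095,.08,.065,.05):
    r,v,F=go(.0658,th,.03,4)
    if r: break
E
```

```text
cmd 65.8 0.160 False | 9.53 s_open 65.24 mm th 0.159 tilt 0.161 x -0.12 F box [-1.76  5.15  1.44] gap 0.133
cmd 65.8 0.130 False | 9.86 s_open 64.94 mm th 0.129 tilt 0.131 x -0.17 F box [-1.43  5.79  0.28] gap 0.131
cmd 65.8 0.110 False | 10.12 s_open 64.98 mm th 0.109 tilt 0.111 x -0.15 F box [-1.26  6.6   1.41] gap 0.133
cmd 65.8 0.095 False | 10.38 s_open 65.03 mm th 0.094 tilt 0.096 x -0.17 F box [-0.97  5.49  1.72] gap 0.133
cmd 65.8 0.080 False | 10.62 s_open 65.02 mm th 0.079 tilt 0.081 x -0.15 F box [-1.27  5.84  0.91] gap 0.13
cmd 65.8 0.065 False | 10.88 s_open 64.98 mm th 0.064 tilt 0.066 x -0.14 F box [-1.52  6.07  0.15] gap 0.137
cmd 65.8 0.050 False | 11.12 s_open 64.97 mm th 0.049 tilt 0.051 x -0.14 F box [-2.12  6.3   0.91] gap 0.132
```

```bash
python3 - <<'E'
from feel import *
for th in (.03,.015,.005,0,-.004):
    r,v,F=go(.0658,th,.03,5)
    if r: break
snap("wrist","g_wrist");snap("scene","g_scene")
E
python3 -c "
from h import *
crop('g_scene',240,150,400,310,3.7,'c_gs');crop('g_wrist',240,200,400,320,5,'c_gw')"
```

```text
cmd 65.8 0.030 False | 11.39 s_open 64.97 mm th 0.028 tilt 0.031 x -0.15 F box [-1.45  6.36  0.78] gap 0.13
cmd 65.8 0.015 False | 11.64 s_open 65.01 mm th 0.013 tilt 0.016 x -0.15 F box [-2.05  6.24  1.23] gap 0.136
cmd 65.8 0.005 False | 11.89 s_open 65.04 mm th 0.004 tilt 0.006 x -0.16 F box [-1.93  6.49 -0.57] gap 0.129
cmd 65.8 0.000 False | 12.14 s_open 65.12 mm th -0.001 tilt 0.001 x -0.13 F box [-2.19  5.79  1.07] gap 0.13
cmd 65.8 -0.004 False | 12.39 s_open 65.10 mm th -0.004 tilt -0.003 x -0.07 F box [-1.35  5.53  3.62] gap 0.135
```

View pics/c_gs.png

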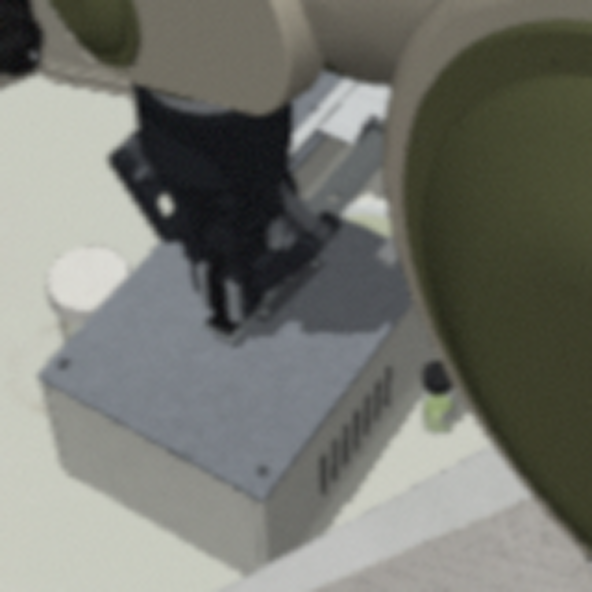

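View pics/c_gw.png

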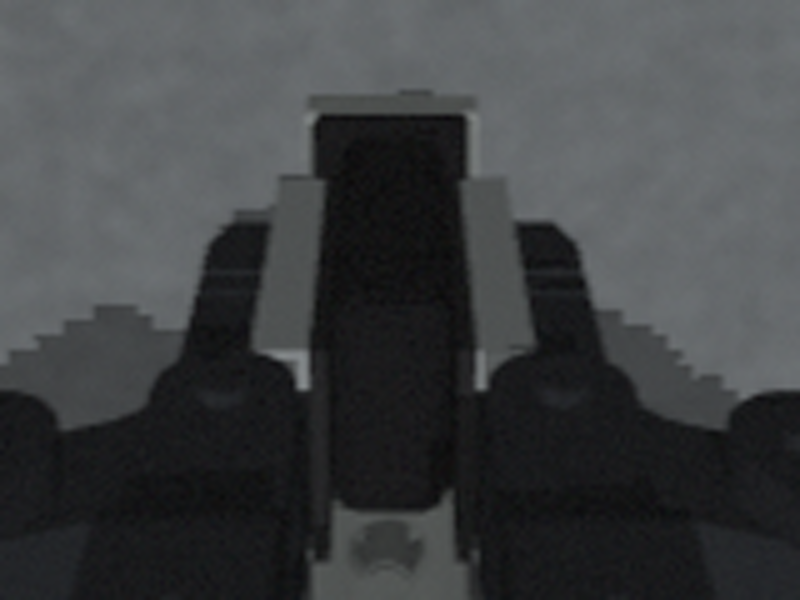

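```bash
python3 - <<'E'
from feel import *
r,v,F=go(.0658,-.012,.02,5)
go(.0658,-.002,.02)
for s in(.0645,.0635,.0625):
    r,v,F=go(s,-.002,.02,9)
    if r or F[1]<0.5: break
E
```

```text
cmd 65.8 -0.012 False | 12.74 s_open 65.00 mm th -0.008 tilt -0.011 x 0.07 F box [-3.57  5.98  6.8 ] gap 0.133
cmd 65.8 -0.002 False | 12.99 s_open 65.17 mm th -0.002 tilt -0.001 x -0.13 F box [-2.09  5.34  2.58] gap 0.133
cmd 64.5 -0.002 False | 13.24 s_open 63.78 mm th -0.002 tilt -0.001 x -0.09 F box [-2.17  5.36  2.86] gap 0.134
cmd 63.5 -0.002 False | 13.49 s_open 62.80 mm th -0.002 tilt -0.001 x -0.10 F box [-2.17  6.05  2.15] gap 0.132
cmd 62.5 -0.002 False | 13.74 s_open 62.28 mm th -0.002 tilt -0.002 x -0.07 F box [-1.62  4.94  2.09] gap 0.133
```

```bash
python3 - <<'E'
from feel import *
for s in(.0618,.061):
    r,v,F=go(s,-.002,.02,9)
    if r or F[1]<0.0: break
env.hold(.3); state()
E
```

```text
cmd 61.8 -0.002 False | 13.99 s_open 62.14 mm th -0.002 tilt -0.002 x -0.06 F box [-1.71  0.34  1.19] gap 0.134
cmd 61.0 -0.002 False | 14.24 s_open 61.94 mm th -0.002 tilt -0.004 x -0.04 F box [-2.39 -4.94  0.06] gap 0.134
14.54 s_open 61.95 mm th -0.002 tilt -0.003 x -0.04 F box [-2.96 -3.62  0.87] gap 0.129
```

```bash
python3 - <<'E'
from feel import *
go(.0617,-.002,.02); env.hold(.2)
env.release(); state()
P,q=toolpose(p,.0617,0,1,h=.12); print(env.movel(P,velocity=.08,frame=q,guard=6)); state()
snap("wrist","i_wrist")
P2=tw(T,[[-.09,.02,.30]])[0]
R=T[:3,:3]@np.array([[0,-1,0],[0,0,1],[-1,0,0]],float)
env.movel(P+[0,0,.08],velocity=.2)
env.reach(P2,Ro.from_matrix(R).as_quat())
snap("wrist","i_wrist2"); print(monitor.sense()["clock"])
E
python3 -c "
from h import *
crop('i_wrist2',230,220,430,320,4,'c_i')"
```

```text
cmd 61.7 -0.002 False | 14.79 s_open 62.03 mm th -0.002 tilt -0.002 x -0.05 F box [-2.91 -3.45 -0.07] gap 0.134
15.7 s_open 61.67 mm th -0.002 tilt -0.002 x 0.01 F box [0.64 0.21 0.38] gap 0.998
False
16.98 s_open 17.06 mm th 0.580 tilt 0.000 x -0.19 F box [ 0.22 -0.54 -0.69] gap 1.001
19.175
```

View pics/i_wrist.png

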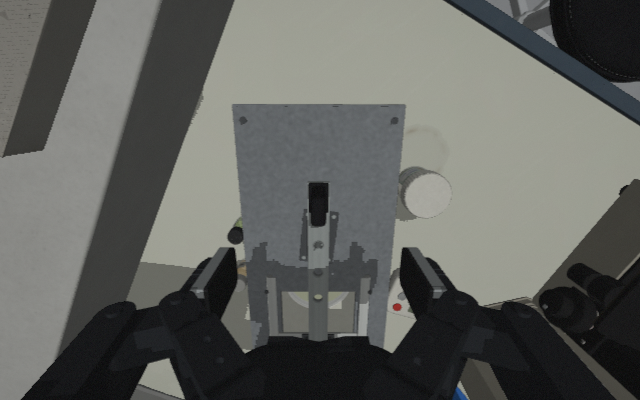

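View pics/i_wrist2.png

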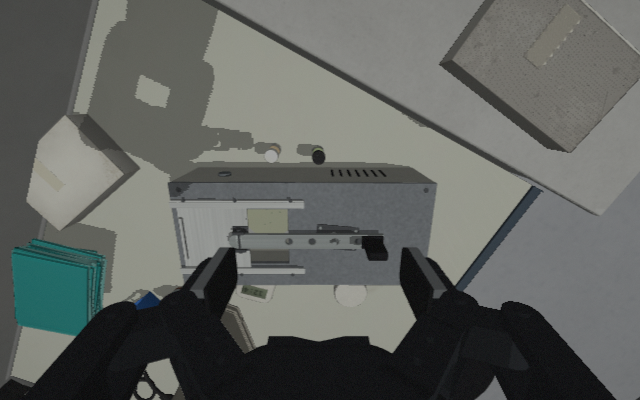

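View pics/c_i.png

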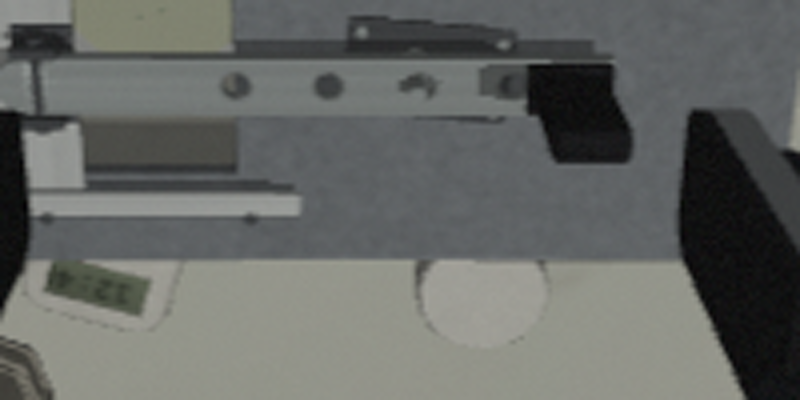

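```bash
python3 - <<'E'
from feel import *
w=load("i_wrist2")
for th in(0,.02,.05): print(th,((proj(w,tw(T,[barpt(l,.0025,0,.0622,th) for l in(0,.064,.094,.124,.154)]))-[230,220])*4).round(0).tolist())
snap("scene","j_scene")
from bench import job; job.hand_in()
E
```

```text
0 [[36.0, 84.0], [233.0, 84.0], [325.0, 84.0], [418.0, 84.0], [510.0, 84.0]]
0.02 [[36.0, 84.0], [232.0, 86.0], [325.0, 87.0], [418.0, 87.0], [511.0, 88.0]]
0.05 [[36.0, 84.0], [231.0, 89.0], [324.0, 91.0], [418.0, 93.0], [512.0, 95.0]]
the job is handed in; nothing more can be done
```

The vent is propped open: the bar's third hole sits over the peg, the bar lies level, and it held the shutter after I let go. I handed the job in shortly after 19 s on the robot's clock, and no verdict was reported.

- **Draw and fit:** I gripped the tab and drew the shutter open about 65 mm. I then lowered the bar in small guarded steps, and it went over the peg at the first try. The tool force stayed under about 10 N.
- **Peg holding:** I pressed lightly at level to confirm the bar was fully down, then eased the shutter back. At about 62 mm of opening the pull on the gripper dropped from about 6 N to zero, so the peg was carrying the spring before I let go.
- **Final picture:** After release, the wrist camera shows the peg in the third hole from the shutter and the window open. The hole positions match a level bar at 62 mm to within about one image pixel.
- **Neighbours:** Both vials, the jar and the timer are upright in that picture. I judged by eye that they had not moved and did not measure their positions again.

One early disagreement: my first fit of the box was about 2 mm off along its length compared with the wrist camera. I refitted the box with both views and used the feel of the peg for the final position.

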